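# Pump resin into the mixing cup and hold the cup out level

### The job

Give the blue mixing cup a full stroke of resin: with the cup left standing under the spout of the amber bottle, press that pump's head all the way down and let it rise again. Then take the cup by its handle, lift it, bring it right out from under the spout and hold it level and still about 10 cm above the bench, ready for me to take: do not put it down or let go, finish while holding it. Keep the cup upright throughout, do not pump the hardener (white bottle), and leave the putty knife, the tape roll and the loose cut piece where they lie.

Things in the scene. Friction and masses are not known exactly. Their poses are not given: they have to be found in the camera images.
- resin_pump_top (a point): Centre of the flat top of the white press head of the plunger pump on the amber bottle (head 36 mm across, 14 mm high; bottle 68 mm across, standing fixed on a white drip board with a plywood upright behind it). With the pump up it is 208 mm above the bench. Its x axis points from the spout's mouth to the bottle, so the spout runs 88 mm along its -x; z up. It sinks as the pump is pressed.
- resin_pump_mouth (a point): Mouth of that pump's white spout (11 mm thick, bent down at its end): 88 mm from the press head's centre and 178 mm above the bench with the pump up. It sinks with the head.
- resin_pump (a joint): Travel of the amber bottle's pump in m: 0 up, 0.018 all the way down against a hard stop. Sprung: about 4 N starts it, about 10 N holds it fully down, and it rises by itself when let go.
- resin_stand: The fixed stand with the amber bottle. Origin on the bench, under the bottle's axis; the spout points along its -x. White drip board 8 mm thick, 112 mm wide, from 75 mm behind the bottle's axis to 160 mm in front of it (along -x); upright 126 mm high behind the bottle (x = 39 to 51 mm). Screwed down, does not move.
- hardener_pump_top (a point): Centre of the flat top of the black press head of the plunger pump on the white bottle (head 36 mm across, 14 mm high; bottle 68 mm across, standing fixed on a white drip board with a plywood upright behind it). With the pump up it is 208 mm above the bench. Its x axis points from the spout's mouth to the bottle, so the spout runs 88 mm along its -x; z up. It sinks as the pump is pressed.
- hardener_pump_mouth (a point): Mouth of that pump's black spout (11 mm thick, bent down at its end): 88 mm from the press head's centre and 178 mm above the bench with the pump up. It sinks with the head.
- hardener_pump (a joint): Travel of the white bottle's pump in m: 0 up, 0.018 all the way down against a hard stop. Sprung: about 4 N starts it, about 10 N holds it fully down, and it rises by itself when let go.
- hardener_stand: The fixed stand with the white bottle. Origin on the bench, under the bottle's axis; the spout points along its -x. White drip board 8 mm thick, 112 mm wide, from 75 mm behind the bottle's axis to 160 mm in front of it (along -x); upright 126 mm high behind the bottle (x = 39 to 51 mm). Screwed down, does not move.
- cup_middle (a point): The blue plastic mixing cup, at the middle of its bowl, on its axis and 30 mm above its underside (half-way up). Bowl 80 mm across at the rim, 68 mm at the foot, 60 mm high, open at the top, wall 3 mm, 110 to 200 g in all. At the start it stands upright on the amber bottle's drip board, roughly under that spout. Its z axis is the cup's upright axis; its handle points along its -x.
- cup_handle (a point): Middle of the cup's straight level handle: a bar 16 mm wide and 14 mm deep, from the rim to 133 mm from the cup's axis. This point is 85 mm from the cup's axis along the cup's -x and 50 mm above the cup's underside (58 mm above the bench at the start), at the centre of the bar's section. x runs along the bar towards the cup, y across it, z up. The weight lies about 75 mm from here, in the bowl.
- cup: The same cup, origin at the centre of its underside, axes as for its middle.
- putty_knife: Putty knife lying on the bench, 210 mm long, black handle 20 mm thick, steel blade 65 mm wide. Origin at its middle on the bench; x runs from the handle to the blade. To be left alone.
- tape_roll: Roll of yellow tape lying flat, 100 mm across, 25 mm high. Origin at the centre of its underside. To be left alone.
- cut_piece: Loose white cut stone piece with wavy edges, about 120 x 45 mm, 12 mm thick. Origin at the middle of its underside. To be left alone.
There are look-alikes about, which are no part of the job. Of the things shaped like the cup, the blue one is meant.

How it is judged:
By the outcome, as a careful person would: the job done as asked, in the order asked, and still so for the second after the job is handed in, while the arm keeps its last pose, push and grip.
It also fails if it takes over 45 s, if anything falls off the work surface, if the arm or the gripper's body presses on something with over 40 N, if the wrist force passes 120 N, or if a joint passes its speed limit or range.

### The arm

A 6-joint arm with a two-finger parallel gripper is mounted at the origin on the work surface. World frame = base frame: x ahead of the robot, y to its left, z up, the work surface at z = 0. Lengths are in mm, angles in rad, forces in N, time in s.
With the tool pointing down it reaches from about 300 to 775 mm from the base axis. Payload 14.6 kg.
Tool frame: the origin (TCP) lies between the finger pads; the fingertips stand 8 mm ahead of it and the grasp point (between the pads) lies 11 mm behind it; y points along the fingers, x is the direction in which the jaws open and shut, and the axes are right-handed (so a half turn about y gives the same grasp; the last joint's range is limited). The gripper opens to 94 mm and grips with 3 to 60 N. Pads are 16 mm wide; open, the fingers measure 119 mm over their backs; the gripper's body (75 mm by 177 mm) begins 78 mm behind the grasp point.
Start: joints at [1.106, 0.3, 1.521, -0, 1.321, -0.067], TCP at [213.062, 507.044, 213.446] pointing down, gripper open.
Joint ranges: [-3.03, 3.03], [-0.79, 2.21], [0.23, 2.52], [-1.04, 4.18], [0, 3.07], [-2.55, 2.55]. Speed limits (rad/s): [2.22, 2.22, 2.57, 3.14, 3.14, 3.14].

### API

Orientations are given as [roll, pitch, yaw] about the fixed x, y, z axes, in that order (R = Rz(yaw) Ry(pitch) Rx(roll)).
In Python, from cell import read_state, imaging, order gives the robot as it stands. The module is installed in compiled form; this text tells all that it offers.
- The arm moves only by the shell command python3 -m handwheel 'ROWS' [FORCE]. ROWS is JSON, a list that holds one entry, the list of rows, each a list of 7 numbers: the shift along the tool's x, y, z in mm, then the turn, a rotation vector about the tool's x, y, z in degrees, then the opening, from -1 (shut) to 1 (fully open), so that 0 is half open. A call has 1 to 5 rows; each row is the pose to reach, as a shift and turn from the pose measured when the call began, along the tool's axes at that moment; what a row does not reach only later rows make up. A row lasts 1/12 s, in which the tool goes at most 41.7 mm and 7.16 degrees, less where a joint would pass 70% of its speed; a pose out of reach is approached as far as the arm can. A call with a gripper value outside its range is refused whole. The fingers move at their own pace and stop on an object; FORCE is the grip in N (left out, the last holds). Time passes only in rows, so rows that repeat a pose let the fingers close. It gives the time, the measured TCP pose, the force and the opening at its end, in the units of the state.
- read_state(): the state, without advancing time (a new reading comes with each control period).
- imaging.camera(name): name is "side" or "top"; returns (picture, depth): 480x640x3 uint8, red, green, blue; 480x640 float32, mm along the optical axis (not along the pixel's ray), 0 where there is no reading.
- imaging.get_calibration(name): a dict with "mtx" (3x3 intrinsics, pixels), "dist" ([k1, k2, p1, p2, k3] as OpenCV has them; the pictures are not rectified), "world_from_camera" (4x4, takes a point from camera to world coordinates). Camera axes: x right, y down, z forward; pixel columns grow to the right and rows downward; lengths in mm; the calibration is good to about 2 mm. A picture is of the moment at which its call begins. get_calibration takes no time and is no camera call.
- order.sign_off(): hands the job in, once; it reports no verdict.
The state is a dict: "clock": time; "joints": joint angles; "qd": joint speeds; "effort": joint torques, N m; "eef_pos": TCP position; "eef_rot": TCP orientation; "wrist_force": force on the tool from outside, world axes, zero at the start; "moment": the same for the moment, N m; "finger_gap": finger opening in mm.
Only numpy, scipy, OpenCV 4.12 (cv2) and the standard library are available. Lean on these libraries where they do the work, as an engineer would, in place of code of your own. Each camera call takes 0.05 s, during which the arm holds its last target.

## Working session

There is one attempt and no reset: what is moved stays moved. The work goes in short steps, Python scripts to look and compute and a shell command to move; the robot and the scene stay as the last step left them, time stands still between calls to the robot, and variables do not carry over. Pictures are saved under pics/ and viewed, and the job is handed in when it is done.

```bash
mkdir -p pics; python3 - <<'E'
from cell import read_state, imaging
import cv2,numpy as np
s=read_state();print(s)
for n in("side","top"):
    p,d=imaging.camera(n);c=imaging.get_calibration(n)
    cv2.imwrite(f"pics/{n}0.png",p[:,:,::-1]);np.savez(f"{n}0.npz",p=p,d=d)
    print(n,c)
E
```

```text
{'clock': 0.0, 'joints': array([ 1.10639513e+00,  3.00444115e-01,  1.52156878e+00,  3.02835629e-05,
        1.32068022e+00, -6.66221558e-02]), 'qd': array([-0.00165412, -0.00027635, -0.0001285 ,  0.00077519,  0.00199596,
       -0.00056384]), 'effort': array([ 3.41540792e-03, -5.31806982e+01, -3.52749252e+01,  7.10198446e-02,
        2.43129063e-02, -8.18361264e-05]), 'eef_pos': array([212.9522333 , 506.83743974, 212.9063244 ]), 'eef_rot': array([-1.57069380e+00,  1.09606949e-03,  1.17300983e+00]), 'wrist_force': array([-0.00704173, -0.70292326, -0.04427047]), 'moment': array([-0.02526426, -0.06339502,  0.0734487 ]), 'finger_gap': 94.37913753384547}
side {'mtx': array([[583.4159909 ,   0.        , 323.01619725],
       [  0.        , 583.4159909 , 242.45492253],
       [  0.        ,   0.        ,   1.        ]]), 'dist': array([-0.1690785,  0.       ,  0.       ,  0.       ,  0.       ]), 'world_from_camera': array([[ 7.32536382e-01, -4.48997545e-01,  5.11655796e-01,
        -2.33767336e+02],
       [-6.80476425e-01, -5.03419077e-01,  5.32466964e-01,
        -7.56071202e+02],
       [ 1.85009289e-02, -7.38221130e-01, -6.74305034e-01,
         1.09809151e+03],
       [ 0.00000000e+00,  0.00000000e+00,  0.00000000e+00,
         1.00000000e+00]])}
top {'mtx': array([[514.21687499,   0.        , 321.49177307],
       [  0.        , 514.21687499, 238.3174955 ],
       [  0.        ,   0.        ,   1.        ]]), 'dist': array([0.03384504, 0.        , 0.        , 0.        , 0.        ]), 'world_from_camera': array([[ 1.85545448e-02, -9.97776039e-01,  6.40211354e-02,
         4.25232080e+02],
       [-9.99826563e-01, -1.86191799e-02, -4.13064251e-04,
        -2.56407967e+01],
       [ 1.60416665e-03, -6.40023675e-02, -9.97948457e-01,
         1.24884272e+03],
       [ 0.00000000e+00,  0.00000000e+00,  0.00000000e+00,
         1.00000000e+00]])}
```

View pics/side0.png

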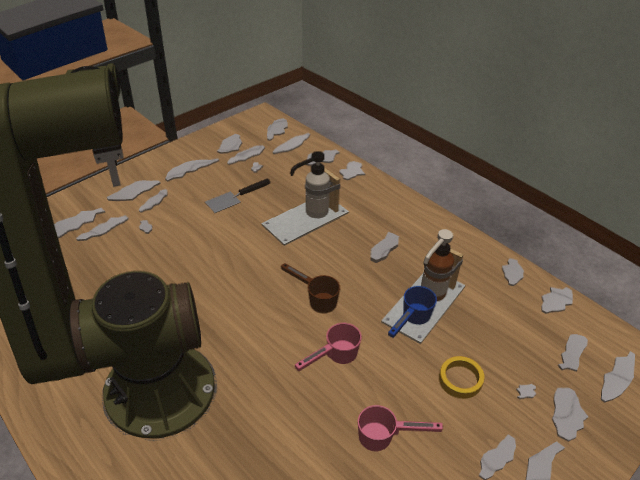

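View pics/top0.png

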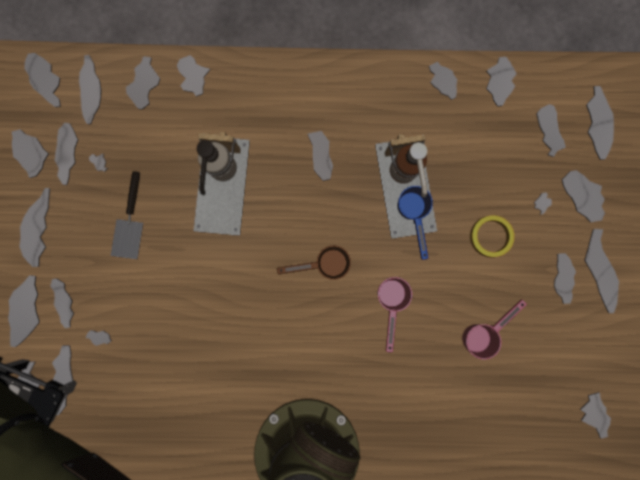

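```bash
cat > h.py <<'E'
import cv2,numpy as np
from cell import imaging
C={n:imaging.get_calibration(n) for n in("side","top")}
def ray(n,uv):
    c=C[n];q=cv2.undistortPoints(np.array([[uv]],float),c["mtx"],c["dist"])[0,0]
    T=c["world_from_camera"];d=T[:3,:3]@np.r_[q,1];return T[:3,3],d
def onz(n,uv,z):
    o,d=ray(n,uv);return o+d*(z-o[2])/d[2]
def tri(a,b):
    (o1,d1),(o2,d2)=ray("side",a),ray("top",b)
    t=np.linalg.lstsq(np.c_[d1,-d2],o2-o1,rcond=None)[0]
    p,q=o1+t[0]*d1,o2+t[1]*d2;return (p+q)/2,np.linalg.norm(p-q)
E
python3 - <<'E'
from h import *
S={n:np.load(n+"0.npz")["p"] for n in C}
def crop(n,x0,y0,x1,y1,k): return cv2.resize(S[n][y0:y1,x0:x1,::-1],None,fx=k,fy=k,interpolation=cv2.INTER_CUBIC)
a=crop("side",375,215,475,345,4);b=crop("top",370,130,450,270,4)
h=max(a.shape[0],b.shape[0]);o=np.zeros((h,a.shape[1]+b.shape[1],3),np.uint8);o[:a.shape[0],:a.shape[1]]=a;o[:b.shape[0],a.shape[1]:]=b
cv2.imwrite("pics/crop0.png",o)
for n,box in(("side",(375,215,475,345)),("top",(370,130,450,270))):
    hsv=cv2.cvtColor(S[n],cv2.COLOR_RGB2HSV);m=cv2.inRange(hsv,(105,120,40),(128,255,255))
    x0,y0,x1,y1=box;k=np.zeros_like(m);k[y0:y1,x0:x1]=m[y0:y1,x0:x1]
    ct=max(cv2.findContours(k,0,1)[0],key=cv2.contourArea);print(n,cv2.boundingRect(ct),cv2.contourArea(ct))
    w=cv2.inRange(hsv,(0,0,150),(180,60,255));kk=np.zeros_like(w);kk[y0:y1,x0:x1]=w[y0:y1,x0:x1]
    for ct in cv2.findContours(kk,0,1)[0]:
        if cv2.contourArea(ct)>30:print(' white',cv2.boundingRect(ct),cv2.contourArea(ct))
E
```

```text
side (389, 286, 48, 50) 698.0
 white (382, 297, 21, 29) 251.5
 white (401, 281, 64, 61) 652.0
 white (413, 274, 10, 12) 31.0
 white (426, 239, 17, 19) 51.0
 white (438, 229, 15, 10) 89.5
top (399, 190, 26, 36) 570.5
 white (412, 144, 14, 14) 129.5
```

View pics/crop0.png

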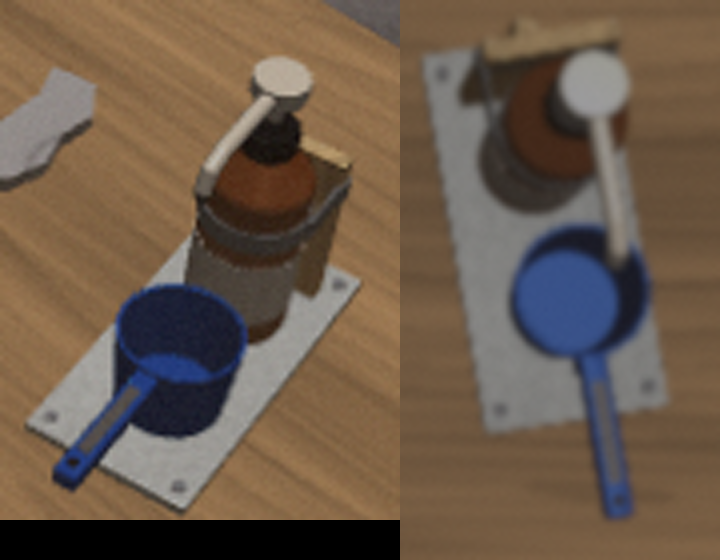

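Candidates for the cup: the blue cup (side 420,300; top 414,204), the brown cup (323,293; 333,263), and two pink cups (343,343; 394,294 and 377,428; 482,341). For the pump: amber bottle with a white head (445,235; 418,151), or white bottle with a black head (318,157; 206,148). The crop confirms the blue cup under the amber bottle's white spout.

```bash
python3 - <<'E'
from h import *
np.set_printoptions(precision=1,suppress=True)
s=lambda u,v:(375+u/4-.375,215+v/4-.375)
t=lambda u,v:(370+(u-400)/4-.375,130+v/4-.375)
for n,a,b,z in(("head",s(282,78),t(594,84),208),("mouth",s(205,190),t(618,258),178),("rim",s(180,333),t(580,290),68),("hend",s(70,468),t(618,507),65),("hstart",s(145,385),t(592,360),65)):
    print(n,tri(a,b),onz("side",a,z),onz("top",b,z))
cs={k:onz("top",t(*v),8) for k,v in dict(a=(442,73),b=(648,386),c=(500,410)).items()};print(cs)
cs={k:onz("side",s(*v),8) for k,v in dict(a=(338,285),b=(180,487),c=(50,417)).items()};print(cs)
E
```

```text
head (array([ 675.7, -220.6,  206.2]), np.float64(0.5763457256924852)) [ 673.6 -221.6  208. ] [ 675.5 -220.5  208. ]
mouth (array([ 589.4, -237.8,  183.8]), np.float64(1.1328539096141748)) [ 594.1 -234.2  178. ] [ 590.7 -239.4  178. ]
rim (array([ 588.9, -239.9,   65.5]), np.float64(0.5586678066231071)) [ 586.7 -240.9   68. ] [ 588.7 -239.6   68. ]
hend (array([ 464.2, -263.4,   63.1]), np.float64(0.3905408544716885)) [ 463.  -264.4   65. ] [ 464.  -262.8   65. ]
hstart (array([ 549. , -248.5,   56.5]), np.float64(1.3172896657437607)) [ 542.  -252.3   65. ] [ 548.6 -247.4   65. ]
{'a': array([ 728.8, -165.2,    8. ]), 'b': array([ 539.4, -291.9,    8. ]), 'c': array([ 523.1, -202.7,    8. ])}
{'a': array([ 743.8, -253.9,    8. ]), 'b': array([ 539.4, -291.8,    8. ]), 'c': array([ 522. , -202.1,    8. ])}
```

```bash
cat >> h.py <<'E'
from scipy.spatial.transform import Rotation as Ro
from cell import read_state
def go(p,yaw=-1.384):
    s=read_state();R=Ro.from_euler("xyz",s["eef_rot"]);T=Ro.from_euler("xyz",[-np.pi/2,0,yaw])
    np.set_printoptions(precision=2,suppress=True)
    print("shift",R.inv().apply(np.array(p)-s["eef_pos"]),"turn",np.degrees((R.inv()*T).as_rotvec()),"t",s["clock"],"pos",s["eef_pos"],"rot",s["eef_rot"],"F",s["wrist_force"],"gap",s["finger_gap"],"q",s["joints"])
E
python3 -c "
from h import *
go([675,-221,300])"
```

```text
shift [-492.12  -86.6  -707.91] turn [  0.07 146.51  -0.03] t 0.1 pos [212.96 506.85 212.95] rot [-1.57  0.    1.17] F [-0.27  0.33  0.05] gap 93.86964435152356 q [ 1.11  0.3   1.52  0.    1.32 -0.07]
```

```bash
python3 -m handwheel '[[[0,-40,0,0,0,0,-1],[0,-80,0,0,0,0,-1],[-20,-87,-35,0,7,0,-1],[-50,-87,-70,0,14,0,-1],[-70,-87,-105,0,21,0,-1]]]' 20; python3 -c "
from h import *
go([675,-221,300])"
```

```text
clock: 0.52
eef_pos: [280.8, 402.8, 300.3]
eef_rot: [-1.571, 0.0, 0.802]
wrist_force: [1.4, 1.0, 0.1]
finger_gap: 64.0
shift [-174.48    0.58 -717.05] turn [  0.03 125.26   0.  ] t 0.5167 pos [280.76 402.84 300.33] rot [-1.57  0.    0.8 ] F [1.36 1.03 0.11] gap 64.01612459691586 q [ 0.89  0.11  1.55 -0.    1.48  0.09]
```

```bash
python3 -m handwheel '[[[-10,0,-40,0,7,0,-1],[-20,0,-80,0,14,0,-1],[-30,0,-120,0,21,0,-1],[-40,0,-160,0,28,0,-1],[-50,0,-200,0,35,0,-1]]]'; python3 -c "
from h import *
go([675,-221,300])"
```

```text
clock: 0.93
eef_pos: [390.3, 225.9, 300.4]
eef_rot: [-1.571, 0.0, 0.186]
wrist_force: [0.9, 0.9, -0.2]
finger_gap: 30.7
shift [ 197.4     0.55 -491.8 ] turn [ 0.03 89.93  0.01] t 0.9333 pos [390.27 225.95 300.37] rot [-1.57  0.    0.19] F [ 0.92  0.9  -0.18] gap 30.74172238404776 q [ 0.44  0.02  1.65 -0.    1.48  0.26]
```

```bash
python3 -m handwheel '[[[15,0,-38,0,7,0,-1],[30,0,-75,0,14,0,-1],[45,0,-112,0,21,0,-1],[60,0,-150,0,28,0,-1],[75,0,-188,0,35,0,-1]]]'; python3 -c "
from h import *
go([675,-221,300])"
```

```text
clock: 1.35
eef_pos: [499.2, 53.0, 300.3]
eef_rot: [-1.571, 0.0, -0.432]
wrist_force: [0.5, 1.0, 1.4]
finger_gap: 1.1
shift [ 274.26    0.38 -175.35] turn [ 0.03 54.57  0.01] t 1.35 pos [499.22  52.98 300.32] rot [-1.57  0.   -0.43] F [0.49 0.98 1.38] gap 1.0685720488878316 q [ 0.03  0.14  1.52 -0.    1.49  0.46]
```

```bash
python3 -m handwheel '[[[32,0,-21,0,7,0,-1],[64,0,-42,0,14,0,-1],[96,0,-63,0,21,0,-1],[128,0,-84,0,28,0,-1],[160,0,-105,0,35,0,-1]]]'; python3 -c "
from h import *
go([675,-221,270])"
```

```text
clock: 1.77
eef_pos: [601.2, -111.2, 299.9]
eef_rot: [-1.572, 0.0, -1.049]
wrist_force: [0.1, 1.4, 0.8]
finger_gap: 0.6
shift [132.    29.89   9.19] turn [ 0.05 19.21 -0.01] t 1.7667 pos [ 601.22 -111.17  299.93] rot [-1.57  0.   -1.05] F [0.13 1.44 0.81] gap 0.6149817557452055 q [-0.24  0.4   1.19 -0.    1.55  0.81]
```

```bash
python3 -m handwheel '[[[40,0,3,0,7,0,-1],[80,0,6,0,14,0,-1],[115,8,8,0,19,0,-1],[132,20,9,0,19,0,-1],[132,30,9,0,19,0,-1]]]'; python3 -c "
from h import *
go([675,-221,225])
p,d=imaging.camera('side');q,d=imaging.camera('top')
a=cv2.resize(p[130:330,350:550],(400,400));b=cv2.resize(q[80:280,330:530],(400,400))
cv2.imwrite('pics/pre.png',np.hstack([a,b])[:,:,::-1])"
```

```text
clock: 2.18
eef_pos: [675.3, -224.3, 266.7]
eef_rot: [-1.574, 0.001, -1.384]
wrist_force: [0.0, -0.4, -0.0]
finger_gap: 0.6
shift [-3.28 41.73  0.45] turn [ 0.19  0.02 -0.06] t 2.1833 pos [ 675.31 -224.32  266.73] rot [-1.57  0.   -1.38] F [ 0.04 -0.37 -0.03] gap 0.5615205528782765 q [-0.37  0.67  0.87 -0.    1.61  1.01]
```

View pics/pre.png

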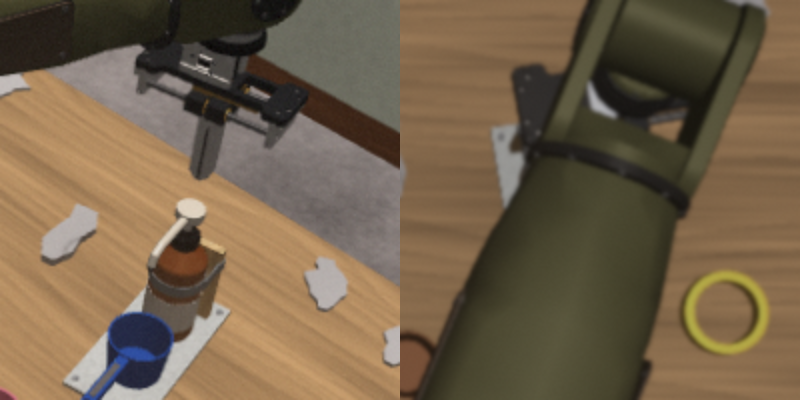

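The shut fingers (tip at crop 203,178) hang above the white head (190,210). The top view is blocked by the arm. I'll go down to just above the head.

```bash
python3 -m handwheel '[[[-3,20,0,0,0,0,-1],[-3,36,0,0,0,0,-1],[-3,40,0,0,0,0,-1],[-3,42,0,0,0,0,-1]]]'; python3 -c "
from h import *
go([675,-221,198])
p,d=imaging.camera('side')
cv2.imwrite('pics/pre2.png',cv2.resize(p[180:310,370:500],(520,520),interpolation=2)[:,:,::-1])"
```

```text
clock: 2.62
eef_pos: [673.2, -217.0, 225.1]
eef_rot: [-1.576, 0.003, -1.379]
wrist_force: [-0.0, 0.5, 0.6]
finger_gap: 0.5
shift [ 4.39 27.13  1.14] turn [ 0.3   0.27 -0.16] t 2.6167 pos [ 673.2  -216.96  225.15] rot [-1.58  0.   -1.38] F [-0.02  0.55  0.56] gap 0.4671415185087221 q [-0.36  0.67  0.96 -0.    1.52  1.02]
```

View pics/pre2.png

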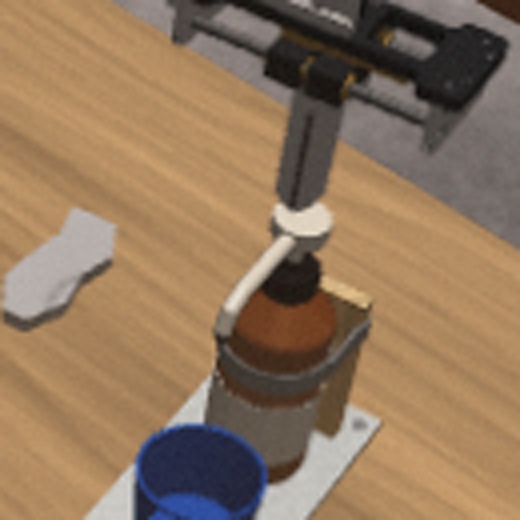

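The fingertips (300,205) are about 9 mm above the head's top (302,222) and central. A 4 mm correction along tool x, then a gentle press.

```bash
python3 -m handwheel '[[[4,3,1,0,0,0,-1],[4,6,1,0,0,0,-1],[4,9,1,0,0,0,-1],[4,12,1,0,0,0,-1],[4,14,1,0,0,0,-1]]]'; python3 -c "
from h import *
go([675,-221,198])"
```

```text
clock: 3.08
eef_pos: [675.3, -221.2, 212.0]
eef_rot: [-1.574, 0.002, -1.38]
wrist_force: [-0.0, -0.6, 5.3]
finger_gap: 0.8
shift [-0.2  14.02 -0.22] turn [ 0.19  0.25 -0.09] t 3.0833 pos [ 675.3  -221.16  212.02] rot [-1.57  0.   -1.38] F [-0.05 -0.64  5.31] gap 0.788189617464322 q [-0.37  0.68  0.97 -0.    1.5   1.01]
```

Contact: 5.3 N with the TCP at 212 mm. I'll keep pressing.

```bash
python3 -m handwheel '[[[0,3,0,0,0,0,-1],[0,6,0,0,0,0,-1],[0,9,0,0,0,0,-1],[0,12,0,0,0,0,-1],[0,13,0,0,0,0,-1]]]'; python3 -c "
from h import *
go([675,-221,198])"
```

```text
clock: 3.5
eef_pos: [675.4, -221.2, 199.8]
eef_rot: [-1.573, 0.001, -1.38]
wrist_force: [-2.8, 1.2, 8.7]
finger_gap: 0.4
shift [-0.27  1.83 -0.32] turn [ 0.13  0.25 -0.05] t 3.5 pos [ 675.37 -221.2   199.82] rot [-1.57  0.   -1.38] F [-2.82  1.15  8.73] gap 0.39420781377622777 q [-0.37  0.69  0.99 -0.    1.47  1.01]
```

```bash
python3 -m handwheel '[[[0,1,0,0,0,0,-1],[0,2,0,0,0,0,-1],[0,2.5,0,0,0,0,-1],[0,3,0,0,0,0,-1]]]'; python3 -c "
from h import *
go([675,-221,198])"
```

```text
clock: 3.83
eef_pos: [675.4, -221.2, 198.2]
eef_rot: [-1.572, 0.0, -1.38]
wrist_force: [-3.8, 1.3, 14.7]
finger_gap: 0.4
shift [-0.29  0.24 -0.34] turn [ 0.07  0.25 -0.01] t 3.8333 pos [ 675.39 -221.22  198.24] rot [-1.57  0.   -1.38] F [-3.84  1.29 14.66] gap 0.3878924881408387 q [-0.37  0.69  0.99 -0.    1.47  1.01]
```

```bash
python3 -m handwheel '[[[0,2,0,0,0,0,-1],[0,3,0,0,0,0,-1],[0,3,0,0,0,0,-1],[0,3,0,0,0,0,-1]]]'; python3 -c "
from h import *
go([675,-221,198])
p,d=imaging.camera('side')
cv2.imwrite('pics/press.png',cv2.resize(p[180:310,370:500],(520,520),interpolation=2)[:,:,::-1])"
```

```text
clock: 4.17
eef_pos: [675.5, -221.2, 198.2]
eef_rot: [-1.57, -0.001, -1.38]
wrist_force: [-7.7, 2.4, 18.9]
finger_gap: 0.6
shift [-0.32  0.19 -0.4 ] turn [-0.05  0.25  0.07] t 4.1667 pos [ 675.46 -221.24  198.19] rot [-1.57 -0.   -1.38] F [-7.68  2.44 18.88] gap 0.6485976094773096 q [-0.37  0.69  0.99 -0.    1.46  1.01]
```

View pics/press.png

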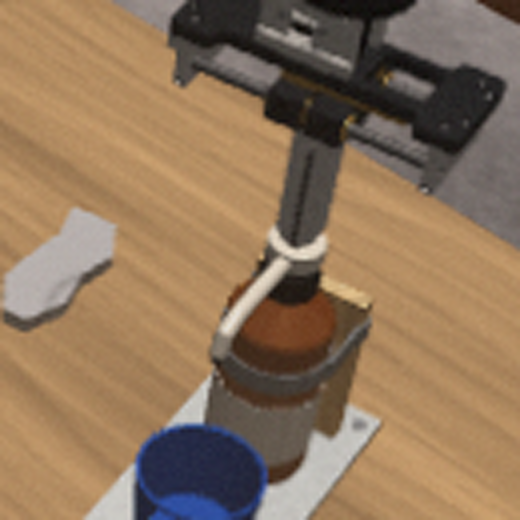

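The head has sunk against the stop: 198.2 mm didn't change as force rose from 14.7 to 18.9 N. Release now.

```bash
python3 -m handwheel '[[[0,-5,0,0,0,0,-1],[0,-12,0,0,0,0,-1],[0,-22,0,0,0,0,-1],[0,-45,0,0,0,0,-1],[0,-75,0,0,0,0,-1]]]'; python3 -c "
from h import *
go([514,-254,280],-1.384)
p,d=imaging.camera('side')
cv2.imwrite('pics/rel.png',cv2.resize(p[180:345,370:500],(520,600),interpolation=2)[:,:,::-1])"
```

```text
clock: 4.63
eef_pos: [674.7, -220.9, 271.8]
eef_rot: [-1.574, 0.001, -1.38]
wrist_force: [-0.1, 0.3, -0.8]
finger_gap: 0.6
shift [   1.97   -7.78 -164.13] turn [ 0.16  0.25 -0.07] t 4.6333 pos [ 674.74 -220.86  271.75] rot [-1.57  0.   -1.38] F [-0.07  0.28 -0.76] gap 0.5567074877504227 q [-0.37  0.66  0.86 -0.    1.62  1.01]
```

View pics/rel.png

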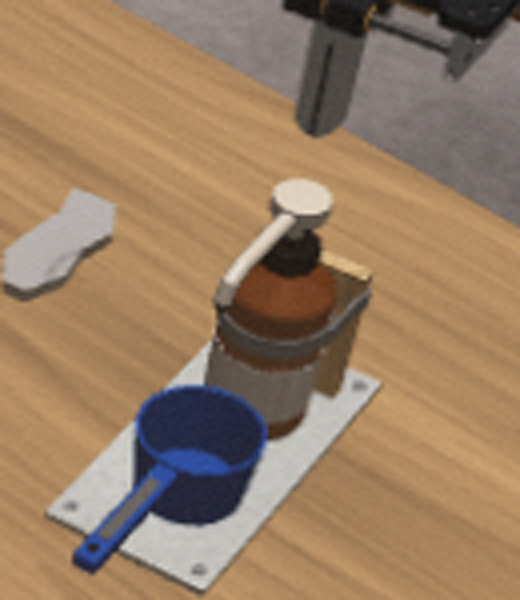

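The head is back up and the cup is where it was. Next, over the handle.

```bash
python3 -m handwheel '[[[0,-8,-40,0,0,0,-1],[1,-8,-80,0,0,0,-1],[2,-8,-120,0,0,0,0],[2,-8,-155,0,0,0,0],[2,-8,-164,0,0,0,0]]]'; python3 -c "
from h import *
go([514,-254,160],-1.384)"
```

```text
clock: 5.1
eef_pos: [511.7, -255.2, 288.1]
eef_rot: [-1.565, -0.005, -1.381]
wrist_force: [0.4, -1.2, 1.4]
finger_gap: 17.0
shift [ -1.37 128.15   1.72] turn [-0.35  0.15  0.28] t 5.1 pos [ 511.68 -255.2   288.14] rot [-1.56 -0.   -1.38] F [ 0.39 -1.25  1.39] gap 17.004039936431884 q [-0.53  0.3   1.35  0.    1.49  0.85]
```

```bash
python3 -m handwheel '[[[-1,40,1,0,0,0,0],[-1,80,1,0,0,0,0],[-1,120,1,0,0,0,0],[-1,155,1,0,0,0,0],[-1,165,1,0,0,0,0]]]'; python3 -m handwheel '[[[0,0,0,0,0,0,0],[0,0,0,0,0,0,0]]]'; python3 -c "
from h import *
go([514,-254,69],-1.384)
np.set_printoptions(precision=1)
p,d=imaging.camera('side');q,d=imaging.camera('top')
a=cv2.resize(p[240:370,350:480],(400,400),interpolation=2);b=cv2.resize(q[140:290,340:490],(400,400),interpolation=2)
cv2.imwrite('pics/grip0.png',np.hstack([a,b])[:,:,::-1])"
```

```text
clock: 5.52
eef_pos: [511.9, -253.4, 117.9]
eef_rot: [-1.57, -0.0, -1.381]
wrist_force: [-1.2, -0.1, -0.9]
finger_gap: 46.4
clock: 5.68
eef_pos: [512.2, -253.4, 118.3]
eef_rot: [-1.571, 0.0, -1.381]
wrist_force: [-1.4, 0.3, 0.2]
finger_gap: 46.9
shift [ 0.95 49.31  1.63] turn [-0.01  0.16 -0.02] t 5.6833 pos [ 512.22 -253.4   118.31] rot [-1.57  0.   -1.38] F [-1.38  0.27  0.15] gap 46.94572305510811 q [-0.52  0.44  1.56  0.    1.14  0.86]
```

View pics/grip0.png

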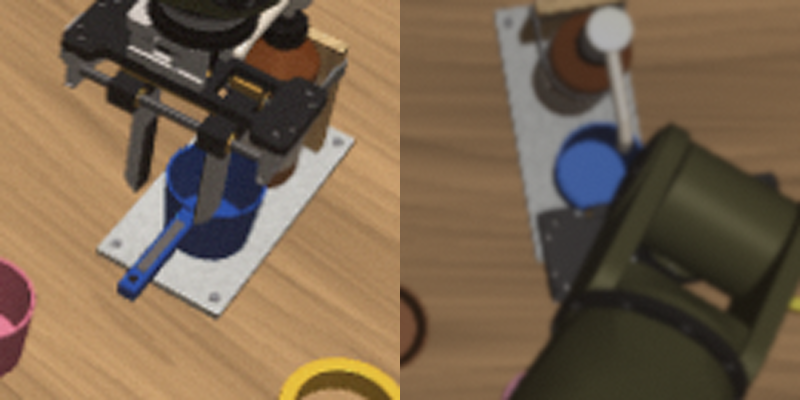

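Fingers straddle the handle (side crop: 135,180 and 205,215, with the bar between), and the gripper body clears the spout. The grasp point is 11 mm behind the TCP, so the TCP goes to z=47.

```bash
python3 -m handwheel '[[[1,25,1,0,0,0,0],[1,50,1,0,0,0,0],[1,64,1,0,0,0,0],[1,70,1,0,0,0,0],[1,71,1,0,0,0,0]]]'; python3 -m handwheel '[[[0,0,0,0,0,0,0],[0,0,0,0,0,0,0]]]'; python3 -c "
from h import *
go([514,-254,47],-1.384)
p,d=imaging.camera('side')
cv2.imwrite('pics/grip1.png',cv2.resize(p[240:370,350:480],(520,520),interpolation=2)[:,:,::-1])"
```

```text
clock: 6.2
eef_pos: [514.7, -255.0, 49.5]
eef_rot: [-1.568, -0.002, -1.381]
wrist_force: [0.3, -0.4, 0.3]
finger_gap: 47.2
clock: 6.37
eef_pos: [515.6, -255.4, 51.3]
eef_rot: [-1.565, -0.004, -1.381]
wrist_force: [0.1, -0.9, -0.3]
finger_gap: 46.9
shift [-1.71  4.33 -1.29] turn [-0.31  0.16  0.23] t 6.3667 pos [ 515.57 -255.42   51.34] rot [-1.57 -0.   -1.38] F [ 0.06 -0.87 -0.29] gap 46.9452001120953 q [-0.52  0.53  1.6   0.    1.    0.86]
```

View pics/grip1.png

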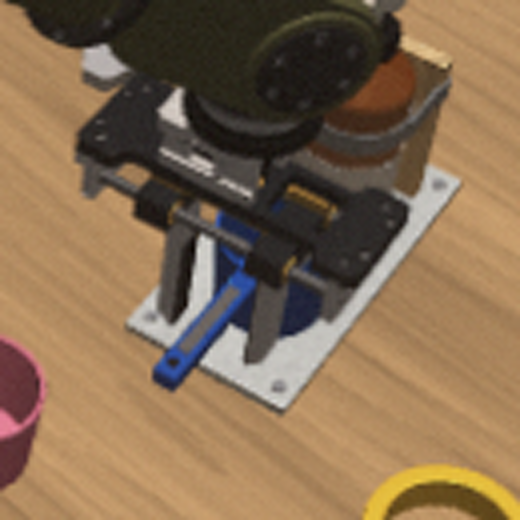

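The bar runs between the two fingers (175,290 / 262,325). Lower 4 mm and close.

```bash
python3 -m handwheel '[[[-1,4,-1,-0.3,0.2,0.2,0],[-1,4,-1,-0.3,0.2,0.2,-1],[-1,4,-1,-0.3,0.2,0.2,-1],[-1,4,-1,-0.3,0.2,0.2,-1],[-1,4,-1,-0.3,0.2,0.2,-1]]]' 60; python3 -m handwheel '[[[0,0,0,0,0,0,-1],[0,0,0,0,0,0,-1],[0,0,0,0,0,0,-1]]]' 60;python3 -c "
from h import *
go([514,-254,47],-1.384)"
```

```text
clock: 6.83
eef_pos: [514.3, -254.6, 47.3]
eef_rot: [-1.571, -0.001, -1.385]
wrist_force: [-0.6, 0.6, -0.9]
finger_gap: 23.8
clock: 7.08
eef_pos: [514.4, -254.6, 47.3]
eef_rot: [-1.571, -0.001, -1.385]
wrist_force: [-0.2, -0.4, 0.2]
finger_gap: 15.6
shift [-0.7   0.3  -0.24] turn [-0.01 -0.04  0.04] t 7.0833 pos [ 514.37 -254.64   47.3 ] rot [-1.57 -0.   -1.38] F [-0.2  -0.41  0.23] gap 15.582415823154673 q [-0.52  0.54  1.6  -0.    1.    0.86]
```

```bash
python3 -m handwheel '[[[0,-3,0,0,0,0,-1],[0,-7,0,0,0,0,-1],[0,-12,0,0,0,0,-1],[0,-18,0,0,0,0,-1],[0,-22,0,0,0,0,-1]]]' 60; python3 -m handwheel '[[[0,-2,0,0,0,0,-1],[0,-2,0,0,0,0,-1]]]' 60;python3 -c "
from h import *
go([450,-254,107],-1.384)
p,d=imaging.camera('side')
cv2.imwrite('pics/lift.png',cv2.resize(p[240:370,350:480],(520,520),interpolation=2)[:,:,::-1])"
```

```text
clock: 7.5
eef_pos: [514.6, -254.7, 70.3]
eef_rot: [-1.57, -0.001, -1.385]
wrist_force: [-0.3, -0.2, -1.1]
finger_gap: 15.6
clock: 7.67
eef_pos: [514.9, -254.9, 73.2]
eef_rot: [-1.569, -0.002, -1.385]
wrist_force: [-0.4, 0.2, -1.4]
finger_gap: 15.4
shift [-12.81 -33.95 -63.55] turn [-0.1  -0.04  0.11] t 7.6667 pos [ 514.89 -254.88   73.19] rot [-1.57 -0.   -1.38] F [-0.4   0.21 -1.39] gap 15.409950553914214 q [-0.52  0.5   1.59 -0.    1.05  0.86]
```

View pics/lift.png

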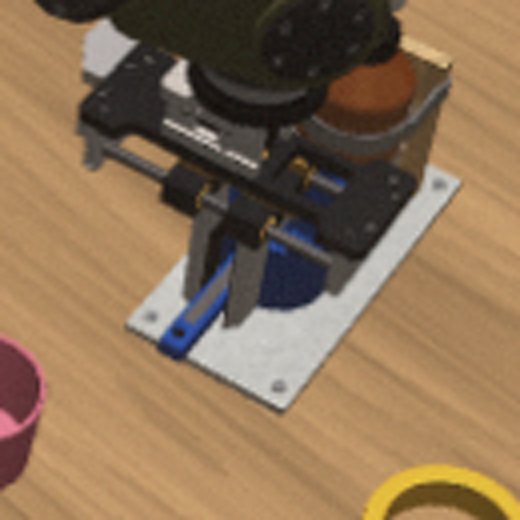

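The cup is off the board and level (weight about 1.4 N). Draw it out along the handle, rising slowly.

```bash
python3 -m handwheel '[[[0,-1,-4,0,0,0,-1],[0,-2,-11,0,0,0,-1],[0,-3,-20,0,0,0,-1],[0,-4,-30,0,0,0,-1],[0,-5,-42,0,0,0,-1]]]' 60; python3 -m handwheel '[[[0,-2,-12,0,0,0,-1],[0,-5,-24,0,0,0,-1],[0,-9,-36,0,0,0,-1],[0,-14,-47,0,0,0,-1],[0,-18,-56,0,0,0,-1]]]' 60;python3 -c "
from h import *
go([367,-283,139],-1.384)
p,d=imaging.camera('side')
cv2.imwrite('pics/out1.png',cv2.resize(p[230:380,320:470],(520,520),interpolation=2)[:,:,::-1])"
```

```text
clock: 8.13
eef_pos: [472.3, -262.7, 77.6]
eef_rot: [-1.57, -0.001, -1.385]
wrist_force: [-0.2, 0.1, -1.5]
finger_gap: 15.2
clock: 8.55
eef_pos: [416.0, -273.4, 96.3]
eef_rot: [-1.569, -0.002, -1.385]
wrist_force: [0.3, -0.1, -1.7]
finger_gap: 15.5
shift [  0.49 -42.75 -49.93] turn [-0.07 -0.06  0.1 ] t 8.55 pos [ 416.05 -273.37   96.31] rot [-1.57 -0.   -1.39] F [ 0.35 -0.07 -1.7 ] gap 15.540004191071782 q [-0.65  0.32  1.79 -0.    1.03  0.73]
```

View pics/out1.png

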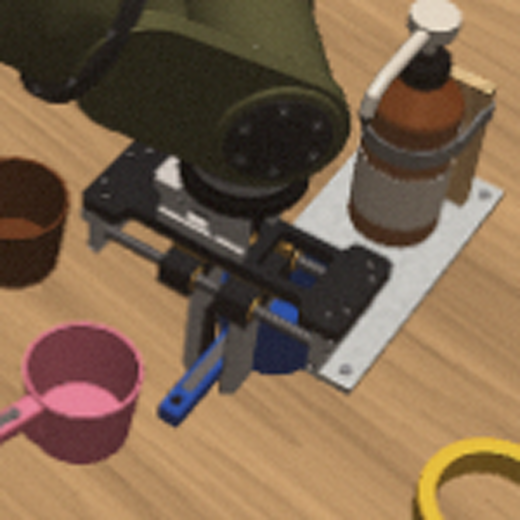

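The cup is nearly clear of the board and level. Last stretch: back 48 mm and up 43 mm.

```bash
python3 -m handwheel '[[[0,-6,-10,0,0,0,-1],[0,-14,-22,0,0,0,-1],[0,-24,-34,0,0,0,-1],[0,-34,-43,0,0,0,-1],[0,-40,-48,0,0,0,-1]]]' 60; python3 -m handwheel '[[[0,-2,0,0,0,0,-1],[0,-2,0,0,0,0,-1],[0,-2,0,0,0,0,-1],[0,-2,0,0,0,0,-1]]]' 60;python3 -c "
from h import *
go([367,-283,139],-1.384)
p,d=imaging.camera('side');q,e=imaging.camera('top')
np.savez('end.npz',p=p,d=d,q=q,e=e)
a=cv2.resize(p[200:400,270:470],(400,400),interpolation=2);b=cv2.resize(q[130:330,330:530],(400,400),interpolation=2)
cv2.imwrite('pics/end.png',np.hstack([a,b])[:,:,::-1])
cv2.imwrite('pics/endside.png',p[:,:,::-1])
print(read_state()['qd'])"
```

```text
clock: 9.02
eef_pos: [367.7, -282.8, 138.0]
eef_rot: [-1.569, -0.003, -1.386]
wrist_force: [0.2, -0.3, -2.7]
finger_gap: 15.1
clock: 9.35
eef_pos: [367.9, -282.6, 139.5]
eef_rot: [-1.569, -0.003, -1.385]
wrist_force: [0.2, -0.0, -1.6]
finger_gap: 15.1
shift [ 0.23  0.46 -0.95] turn [-0.1  -0.08  0.15] t 9.35 pos [ 367.89 -282.6   139.46] rot [-1.57 -0.   -1.39] F [ 0.15 -0.   -1.63] gap 15.115730109410219 q [-0.73  0.19  1.84 -0.    1.11  0.65]
[-0. -0.  0.  0. -0. -0.]
```

View pics/end.png

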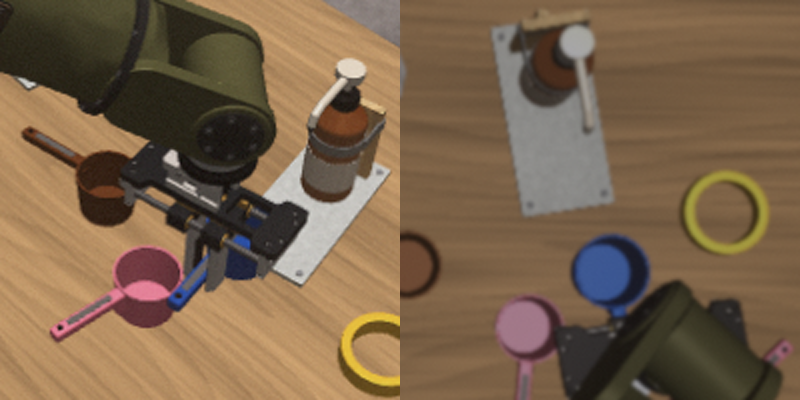

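View pics/endside.png

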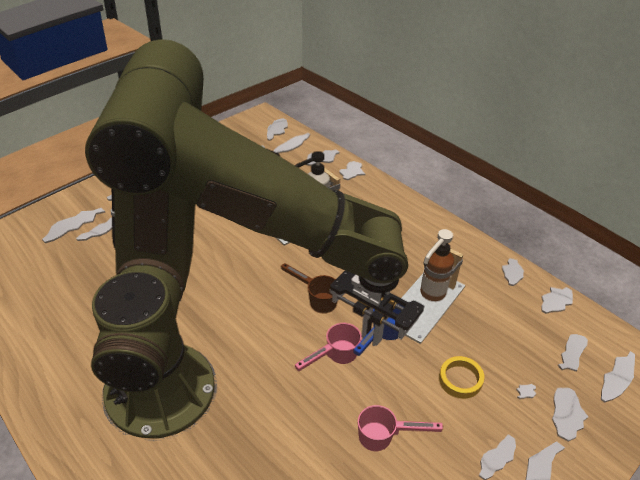

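The cup is clear of the spout (top crop 611,272, against the mouth at 588,130). I'll check height and level from the depth picture.

```bash
python3 - <<'E'
from h import *
z=np.load('end.npz');q,e=z['q'],z['e']
np.set_printoptions(precision=1,suppress=True)
m=cv2.inRange(cv2.cvtColor(q,cv2.COLOR_RGB2HSV),(105,110,30),(130,255,255));m[:,:400]=0;m[:240]=0;m[330:]=0;m[:,470:]=0
v,u=np.nonzero((m>0)&(e>0));P=[]
for a,b in zip(u,v):
    o,d=ray("top",(a,b));P.append(o+d*e[b,a])
P=np.array(P);print(len(P),P.min(0),P.max(0))
fl=P[(P[:,2]<125)&(P[:,2]>85)];c=np.median(fl,0);fl=fl[np.hypot(*(fl-c)[:,:2].T)<25]
print("floor",len(fl),c)
A=np.c_[fl[:,:2]-c[:2],np.ones(len(fl))];k=np.linalg.lstsq(A,fl[:,2],rcond=None)[0];print("tilt deg",np.degrees(np.arctan(k[:2])),k[2])
r=P[P[:,2]>150];print("rim",len(r),np.median(r,0))
p,d=z['p'],z['d']
s=read_state();print(s['finger_gap'],s['qd'],s['moment'])
E
```

```text
840 [ 396.7 -306.7   96.5] [ 479.3 -229.1  251.9]
floor 399 [ 442.  -272.5  103.7]
tilt deg [-0.5  0.2] 103.30975729282392
rim 147 [ 422.6 -273.7  157.1]
15.415926923070728 [-0. -0.  0.  0. -0. -0.] [-0.   0.3 -0. ]
```

```bash
python3 -c "
from cell import order,read_state
print(order.sign_off());s=read_state();print(s['clock'],s['eef_pos'],s['finger_gap'])"
```

```text
the job is handed in; nothing more can be done
None
the job is handed in; nothing more can be done
```

The cup has had its full stroke of resin and is being held ready for you, clear of the spout; the job was handed in at about 9.5 s.

- **Pump:** I pressed the amber bottle's head with shut fingers to its hard stop. The TCP stayed at 198.2 mm as the force rose from 14.7 to 18.9 N, and a picture after release showed the head back up.
- **Cup:** I gripped the blue cup by its handle at 60 N, lifted it 26 mm, drew it out along the handle and raised it.
- **Last checks:** The depth picture puts the cup's inside floor at 103 mm, so its underside is about 100 mm above the bench. It is level to about 0.5°, with its axis about 150 mm from the spout. The arm was still and the finger gap was 15.4 mm.
- **Left alone:** I didn't go near the hardener, putty knife or tape roll. The tape roll looked unmoved in the last pictures. I didn't check the hardener, the putty knife or the cut piece separately at the end.

No check failed. The finger gap reads slightly under the 16 mm handle width, and drifted between 15.1 and 15.6 mm while the cup was held.

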